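# Dry a sorting plate: stand it in the dryer and hold the air paddle half-way

## Task

Take the white plate off the draining stand and stand it on edge in the empty slot of the plate dryer, down on the slot's floor and about centred along it, then let go of it without dropping it. Then press the spring paddle of the air valve half-way down with the fingertips, never pushing it to its bottom stop, and keep it there: the program finishes while still holding the paddle half-way. Leave the other plate, the vials and the other loose things where they are.

Things in the scene. Friction and masses are not known exactly. Their poses are not given: they have to be found in the camera images.
- plate_mid (a point): centre of the white plate to be dried: a flat rigid plate 90 mm wide (its y) by 100 mm high (its z, up along the plate) by 6 mm thick (its x, across the faces), about 65 g. At the start it leans on the draining stand, 20 deg off upright with its top edge towards the stand's -x side; the stand backs it and holds it only up to 58 mm above its lower edge, so its upper 42 mm are free on both faces.
- stand: grey plastic draining stand, fixed, base 130 mm (x) by 110 mm (y), 85 mm high; origin at the underside about the middle of the base, z up. A small lip, 10 mm high, is in front of the plate's lower edge: draw the plate out upwards along its own plane.
- dryer: plate dryer, fixed: grey base 160 mm (x) by 200 mm (y), 10 mm thick, origin at its underside, z up. Two slots run along its y, one at x = -35 mm (a second plate stands in it) and one at x = +35 mm (empty). Each slot is 11 mm wide between steel walls that reach 45 mm above the table, with flared lips up to 55 mm that widen the mouth to about 20 mm; walls span y = -45 to 45 mm. The white air bar, 85 mm high, stands across the slots' +y ends from y = 80 mm.
- slot_floor (a point): middle of the empty slot's floor, 10 mm above the table; x across the slot, y along it, z up. A plate standing in it on its 90 mm edge has its centre 50 mm above this point and may lean by up to about 8 deg.
- plate2_mid (a point): centre of the second plate, of the same size and look, which stands on edge in the dryer's other slot (70 mm from the empty one); leave it alone
- paddle (a joint): angle of the air valve's spring paddle, rad: 0 at rest, 0.22 at its bottom stop, growing as it is pressed down. Half-way is 0.11 (pad about 12 mm below rest). It springs back when let go. Pushed at the pad's middle it takes about 4 N to start, 7 N at half-way, 10 N at the stop.
- paddle_pad (a point): middle of the top face of the paddle's black pad, 44 mm (x) by 50 mm (y), 74 mm above the table at rest; press straight down here. The paddle's hinge lies 110 mm from it towards the paddle's +x and 4 mm below its face; the pad goes down about 24 mm over the full travel. x and y level at rest, z up out of the pad.
- vial_a: glass fly vial with a foam plug, 25 mm across, 99 mm tall, bystander; origin at the middle of its underside
- vial_b: second such vial, bystander; origin at the middle of its underside
- beaker: clear plastic beaker, 72 mm across, 80 mm tall, bystander; origin at the middle of its underside
- wash_bottle: white bottle, 60 mm across, 150 mm tall, bystander; origin at the middle of its underside
- dish: flat glass dish, 60 mm across, 14 mm tall, bystander; origin at the middle of its underside
- brush: brush lying flat, 130 mm long, bystander; origin under its middle
Mind the look-alikes: they are no part of the job. What is shaped like the part that bears paddle but orange is not meant. What is shaped like the part that bears plate_mid but pink is not meant.

How it is judged:
On the way, in this order (a step that is already met when the one before it is completed fails the run):
1. the plate stands on edge in the dryer's empty slot, let go and at rest (x of plate_mid in the frame of dryer between 0.023 and 0.047 m and y of plate_mid in the frame of dryer between -0.02 and 0.02 m and z of plate_mid in the frame of dryer between 0.048 and 0.068 m and angle between plate_mid's own x axis and vertical between 1.3 and 1.85 rad and contact force between the fingers and plate below 0.1 N and linear speed of plate below 0.03 m/s), for 0.2 s.
2. the fingertips hold the paddle about half-way down (value of joint paddle between 0.07 and 0.15 rad and contact force between the fingers and paddle above 2 N), for 0.3 s.
At the end, for the whole second after the job is handed in: The plate stands on edge in the dryer's x = +35 mm slot (centre within 12 mm across and 20 mm along the slot from its middle, 48 to 68 mm above the table, within 15 deg of upright), at rest and not touched by the fingers; the fingertips hold the paddle still between 0.07 and 0.15 rad with over 2 N (all of step 1 and all of step 2 and velocity of joint paddle between -0.1 and 0.1 rad/s); the arm keeps its last pose, push and grip.
It fails at once if the paddle is pushed to its bottom stop (past 0.21 rad) (value of joint paddle above 0.21 rad).
It fails at once if the plate is dropped (falls free, faster than 0.6 m/s) (linear speed of plate above 0.6 m/s and contact force between the fingers and plate below 0.05 N).
It fails at once if the second plate is shifted by over 15 mm (distance of plate2_mid from where it was at the start of the episode above 0.015 m).
It fails at once if a loose bystander is shifted by over 30 mm (distance of any of vial_a, vial_b, beaker, wash_bottle, dish, brush from where it was at the start of the episode above 0.03 m).
It also fails if it takes over 54 s, if anything falls off the work surface, if the arm or the gripper's body presses on something with over 40 N, if the wrist force passes 120 N, or if a joint passes its speed limit or range.

## Robot

A 6-joint arm with a two-finger parallel gripper is mounted at the origin on the work surface. World frame = base frame: x ahead of the robot, y to its left, z up, the work surface at z = 0. Lengths are in m, angles in rad, forces in N, time in s.
With the tool pointing down it reaches from about 0.35 to 0.775 m from the base axis. Payload 7.3 kg.
Tool frame: the origin (TCP) lies between the finger pads; the fingertips stand 11 mm ahead of it and the grasp point (between the pads) lies 8 mm behind it; z points along the fingers, y is the line along which they close (so a half turn about z gives the same grasp; the last joint's range is limited). The gripper opens to 92 mm and grips with 3 to 60 N. Pads are 19 mm wide; open, the fingers measure 130 mm over their backs; the gripper's body (75 mm by 190 mm) begins 47 mm behind the grasp point.
Start: joints at [-1.436, 0.342, 1.524, -0, 1.275, -0.146], TCP at [0.146, -0.504, 0.238] pointing down, gripper open.
Joint ranges: [-2.53, 2.53], [-0.77, 2.02], [0.04, 2.7], [-1, 4.14], [0.28, 2.66], [-3.11, 3.11]. Speed limits (rad/s): [2.57, 2.57, 3.14, 3.14, 3.14, 3.14].

## Interface

Orientations are given as a unit quaternion [w, x, y, z].
In Python, from workcell import bot gives the robot as it stands.
- The arm moves only by the tool step_arm, never from a script. Its argument "deltas" is a list of rows, each an object of numbers: "tx", "ty", "tz": the shift along the tool's x, y, z scaled (see below); "rx", "ry", "rz": the turn, a rotation vector about the tool's x, y, z scaled (see below); "gripper": the closure, from 0 (fully open) to 1 (shut). A call has 1 to 8 rows; each row shifts and turns the commanded pose from where the row before left it, along the tool's axes as they then stand; what a row does not reach is not made up. The controller multiplies each number of a shift by 3 cm and each number of a turn by 5 degrees. A row lasts 1/12 s, in which the tool goes at most 41.7 mm and 7.16 degrees, less where a joint would pass 70% of its speed; a pose out of reach is approached as far as the arm can. A call with a number of a shift or a turn outside -1 to 1 is refused whole. A call with a gripper value outside its range is refused whole. The fingers move at their own pace and stop on an object; "squeeze" is the grip in N (left out, the last holds). Time passes only in rows, so rows that do not move let the fingers close. It gives the time, the measured TCP pose, the force, the opening and the grip force at its end, in the units of the state.
- bot.get_obs(): the state, without advancing time (a new reading comes with each control period).
- bot.snapshot(name): name is "side" or "top"; returns the picture (480x640x3 uint8, red, green, blue); there is no depth.
- bot.camera_params(name): a dict with "fx", "fy", "cx", "cy" (pixels), "k1" (the pictures are not rectified: a ray, as slopes to the right and down, at radius r is drawn at 1 + k1 r^2 times it, then the intrinsics apply), "R" (3x3) and "t" (3): a world point X has camera coordinates R X + t. Camera axes: x right, y down, z forward; pixel columns grow to the right and rows downward; lengths in m; the calibration is good to about 2 mm. A picture is of the moment at which its call begins. camera_params takes no time and is no camera call.
- bot.close_job(): hands the job in; it is judged then, once.
Trained networks look in the newest picture that a camera, given by its name, has taken for a name from the list of things; names that differ only in an ending like _2 or _b are one class to them, and where a whole thing is asked for, a point or a joint stands for the part that bears it (a point fixed in the world has none). Each returns a list of dicts, best first, with "score" (0 to 1); they miss things now and then, are a little off and sometimes report something else, mostly with a low value. They report only what shows in the picture. A call takes as long as a camera call. They do not tell look-alikes from the thing itself.
- bot.look_for(camera, name): "rect" ([left, top, right, bottom] in pixels, round what is visible of it).
The state is a dict: "t": time; "qpos": joint angles; "qvel": joint speeds; "effort": joint torques, N m; "tool_pos": TCP position; "tcp_rot": TCP orientation; "wrist_force": force on the tool from outside, world axes, zero at the start; "ft_torque": the same for the moment, N m; "grip_width": opening from 0.0 (shut) to 1.0 (fully open); "gripper_force": force on a finger pad.
Only numpy, scipy, OpenCV 4.12 (cv2) and the standard library are available. Lean on these libraries where they do the work, as an engineer would, in place of code of your own. Each camera call takes 0.05 s, during which the arm holds its last target. There are 200 camera calls.

## Working session

There is one attempt and no reset: what is moved stays moved. The work goes in short steps, Python scripts to look and compute and a tool call to move; the robot and the scene stay as the last step left them, time stands still between calls to the robot, and variables do not carry over. Pictures are saved under pics/ and viewed, at most 10 in all, crops included, and the job is handed in when it is done.

Besides the shell and the picture viewer there is one more tool, called after "Request:" by a JSON object that holds its "api" and its "payload". step_arm: Moves the arm, as the interface text tells. Its arguments: {"type":"object","properties":{"deltas":{"type":"array","items":{"type":"object","properties":{"tx":{"type":"number","minimum":-1,"maximum":1},"ty":{"type":"number","minimum":-1,"maximum":1},"tz":{"type":"number","minimum":-1,"maximum":1},"rx":{"type":"number","minimum":-1,"maximum":1},"ry":{"type":"number","minimum":-1,"maximum":1},"rz":{"type":"number","minimum":-1,"maximum":1},"gripper":{"type":"number"}}}},"squeeze":{"type":"number"}},"required":["deltas"]}

```bash
ls; mkdir -p pics; python3 - <<'E'
from workcell import bot
import cv2,numpy as np
for c in("side","top"):
    im=bot.snapshot(c); cv2.imwrite(f"pics/{c}0.png",im[:,:,::-1])
    p=bot.camera_params(c); print(c,{k:np.round(v,4).tolist() for k,v in p.items()})
    for n in("plate_mid","stand","dryer","paddle","paddle_pad","slot_floor"):
        try: print(n,[(np.round(d["rect"]).tolist(),round(d["score"],2)) for d in bot.look_for(c,n)])
        except Exception as e: print(n,e)
print(bot.get_obs())
E
```

```text
pics
side {'fx': 539.857, 'fy': 539.857, 'cx': 314.1788, 'cy': 236.4614, 'k1': -0.1443, 'R': [[-0.9674, -0.2529, -0.0159], [-0.1587, 0.6534, -0.7402], [0.1976, -0.7135, -0.6722]], 't': [0.5496, 0.1534, 1.2604]}
plate_mid [([349.0, 142.0, 390.0, 165.0], 0.76), ([342.0, 148.0, 364.0, 183.0], 0.68), ([388.0, 218.0, 438.0, 242.0], 0.23)]
stand [([328.0, 153.0, 380.0, 204.0], 0.76), ([389.0, 218.0, 437.0, 239.0], 0.35), ([318.0, 221.0, 346.0, 261.0], 0.32)]
dryer [([270.0, 226.0, 363.0, 297.0], 0.59)]
paddle [([246.0, 404.0, 322.0, 473.0], 0.94), ([289.0, 323.0, 350.0, 370.0], 0.65)]
paddle_pad [([286.0, 324.0, 354.0, 365.0], 0.96), ([248.0, 406.0, 324.0, 471.0], 0.66)]
slot_floor [([270.0, 223.0, 364.0, 297.0], 0.85)]
top {'fx': 560.4546, 'fy': 560.4546, 'cx': 316.5947, 'cy': 243.6957, 'k1': -0.0254, 'R': [[0.0224, -0.9997, 0.0006], [-0.9884, -0.0223, -0.15], [0.15, 0.0027, -0.9887]], 't': [0.0123, 0.5758, 1.5146]}
plate_mid [([432.0, 248.0, 467.0, 266.0], 0.75), ([491.0, 251.0, 530.0, 288.0], 0.7)]
stand [([420.0, 237.0, 464.0, 290.0], 0.68)]
dryer [([286.0, 212.0, 364.0, 284.0], 0.93)]
[... 214 characters left out ...]
 0.21)]
{'t': 0.7, 'qpos': array([-1.43599487e+00,  3.41962322e-01,  1.52410342e+00, -2.40831193e-05,
        1.27539392e+00, -1.45995704e-01]), 'qvel': array([ 0.00076175, -0.00025526, -0.00026294,  0.00066503, -0.00068387,
        0.00023908]), 'effort': array([-9.37181685e-04, -4.31028485e+01, -2.44446784e+01,  7.16904528e-02,
        4.81005048e-02,  1.12360372e-06]), 'tool_pos': array([ 0.14550782, -0.50445014,  0.23775888]), 'tcp_rot': array([ 6.64271252e-05,  9.90159806e-01,  1.39941253e-01, -1.18921986e-05]), 'wrist_force': array([ 0.86551857, -1.14173608,  0.17957614]), 'ft_torque': array([-0.00070127,  0.02566273, -0.03302614]), 'gripper_force': 0.0, 'grip_width': 0.99934269981818}
```

```bash
python3 - <<'E'
import cv2
a=cv2.imread("pics/top0.png")[150:330,100:560]
b=cv2.imread("pics/side0.png")[120:480,220:460]
cv2.imwrite("pics/topc.png",cv2.resize(a[:, :], (800,313),interpolation=cv2.INTER_CUBIC))
cv2.imwrite("pics/topc1.png",cv2.resize(a[30:150,170:370],(800,480),interpolation=cv2.INTER_CUBIC))
cv2.imwrite("pics/sidec.png",cv2.resize(b,(400,600),interpolation=cv2.INTER_CUBIC))
E
```

```text
(no output)
```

View pics/topc.png

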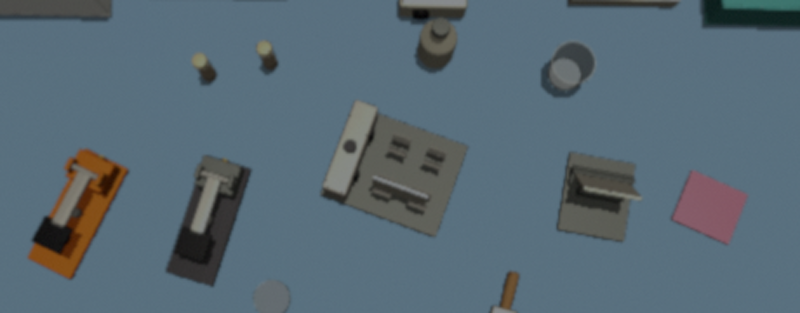

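View pics/side0.png

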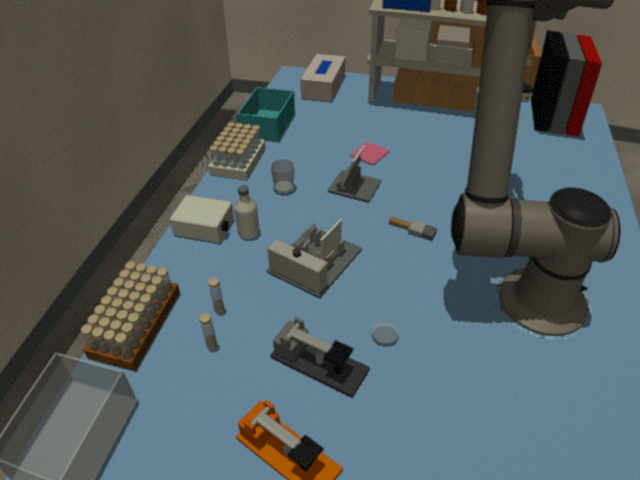

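The top view shows the dryer at about (330,248) px, with the second plate in its lower slot. The stand with the plate is at about (443,263), the real dark paddle at about (215,275), and the orange decoy further left. I'll zoom in to get corner positions.

```bash
cat > h.py <<'E'
from workcell import bot
import cv2,numpy as np
P={c:bot.camera_params(c) for c in("side","top")}
def proj(c,X):
    p=P[c];v=np.atleast_2d(X)@np.array(p["R"]).T+np.array(p["t"]);s=v[:,:2]/v[:,2:]
    s=s*(1+p["k1"]*(s**2).sum(1,keepdims=True));return s*[p["fx"],p["fy"]]+[p["cx"],p["cy"]]
def back(c,u,z):
    p=P[c];d=(np.array(u,float)-[p["cx"],p["cy"]])/[p["fx"],p["fy"]];s=d.copy()
    for _ in range(20): s=d/(1+p["k1"]*(s@s))
    R=np.array(p["R"]);r=R.T@np.r_[s,1];o=-R.T@np.array(p["t"]);return o+r*(z-o[2])/r[2]
def tile(im,x0,y0,w,h,k):
    a=cv2.resize(im[y0:y0+h,x0:x0+w],None,fx=k,fy=k,interpolation=cv2.INTER_CUBIC)
    a=np.clip(a.astype(float)*1.6,0,255).astype(np.uint8)
    for i in range(0,w,10):
        cv2.line(a,(i*k,0),(i*k,6 if i%50 else 12),(0,255,255),1)
        if i%20==0: cv2.putText(a,str(x0+i),(i*k,18),0,.35,(0,255,255),1)
    for j in range(0,h,10):
        cv2.line(a,(0,j*k),(6,j*k),(0,255,255),1)
        if j%20==0: cv2.putText(a,str(y0+j),(8,j*k+4),0,.35,(0,255,255),1)
    return a
def mosaic(name,tiles,W=800,H=600):
    m=np.zeros((H,W,3),np.uint8)
    for (x,y),t in tiles: m[y:y+t.shape[0],x:x+t.shape[1]]=t[:H-y,:W-x]
    cv2.imwrite(name,m)
def box(xy,yaw,o):  # local->world
    c,s=np.cos(yaw),np.sin(yaw);o=np.atleast_2d(o).astype(float)
    return np.c_[xy[0]+c*o[:,0]-s*o[:,1],xy[1]+s*o[:,0]+c*o[:,1],o[:,2]]
E
python3 - <<'E'
from h import *
t=cv2.imread("pics/top0.png");s=cv2.imread("pics/side0.png")
mosaic("pics/m1.png",[((0,0),tile(t,280,205,95,85,4)),((385,0),tile(t,415,232,60,65,4)),((630,0),tile(t,192,235,42,80,4)),
 ((0,345),tile(s,325,140,60,64,4)),((245,345),tile(s,265,218,100,62,4)),((650,345),tile(s,290,318,37,60,4))])
E
```

```text
(no output)
```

View pics/m1.png

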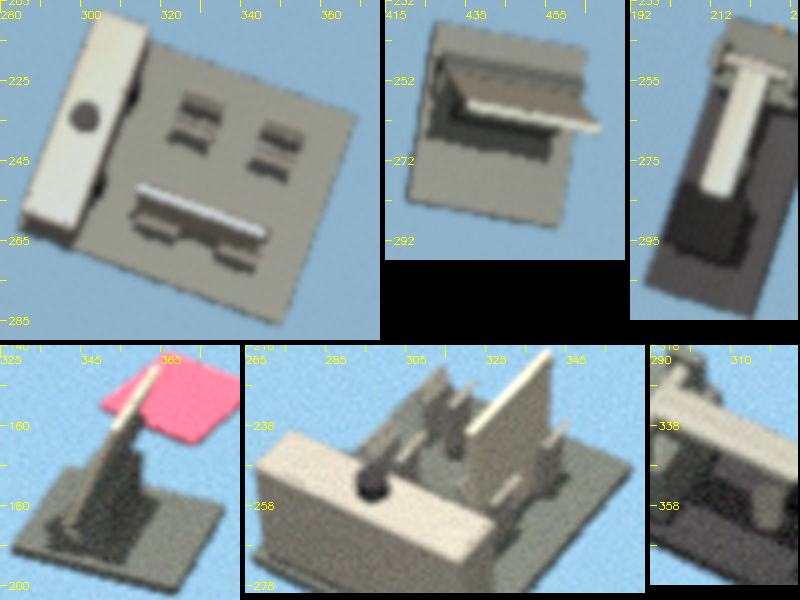

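The mosaic shows clean corners for the dryer base and air bar, the stand base, the plate's top edge and the pad. I'll fit poses from these.

```bash
cat > fit.py <<'E'
from h import *
from scipy.optimize import least_squares
def fit(obs,x0):
    f=lambda q:np.concatenate([(proj(c,box(q[:2],q[2],[l]))[0]-u) for c,l,u in obs])
    r=least_squares(f,x0,loss="soft_l1");return r.x,np.round(f(r.x).reshape(-1,2),1).tolist()
E
python3 - <<'E'
from fit import *
T="top"
d,r=fit([(T,(.08,-.1,.01),(369.2,234.2)),(T,(-.08,-.1,.01),(350,286)),],(.35,0,-.3));print("dryer2",np.round(d,4),r)
d,r=fit([(T,(.08,-.1,.01),(369.2,234.2)),(T,(-.08,-.1,.01),(350,286)),(T,(.08,.08,.085),(316.7,213)),(T,(-.08,.08,.085),(298,261.2)),
  ("side",(.08,.08,.085),(291-14.5,241)) if 0 else (T,(.08,.1,.085),(303.7,208))],(.35,0,-.3));print("dryer",np.round(d,4),r)
print("dryer side",np.round(proj("side",box(d[:2],d[2],[(.08,.1,.085),(.08,.08,.085),(-.08,.08,.085),(-.08,.1,.085),(-.08,-.1,.01)])),0).tolist())
for hb in(.006,.01):
  s,r=fit([(T,(.065,.055,hb),(427.5,237)),(T,(.065,-.055,hb),(465.7,244)),(T,(-.065,.055,hb),(420.7,281.5)),(T,(-.065,-.055,hb),(458,288.7)),],(.3,-.3,-.2));print("stand",hb,np.round(s,4),r)
print("stand side",np.round(proj("side",box(s[:2],s[2],[(.065,.055,.01),(.065,-.055,.01),(-.065,.055,.01),(-.065,-.055,.01)])),0).tolist())
for z in(.095,.1,.105,.11): a=back(T,(435.5,257.7),z);b=back(T,(468.7,264),z);print("top edge",z,np.round(a,4),np.round(b,4),np.linalg.norm(a-b),np.arctan2((b-a)[0],-(b-a)[1]))
# side: plate top edge ends near (363.5,145.5)(far) and (352.5,161)(near)
for u in((363.5,145),(352.5,161.5)): print("side top",[np.round(back("side",u,z),4).tolist() for z in(.1,.11)])
p,r=fit([(T,(.022,.025,.074),(205.2,280)),(T,(.022,-.025,.074),(223.7,284.5)),(T,(-.022,-.025,.074),(220,302)),(T,(-.022,.025,.074),(201.2,296.2))],(.25,.25,-.3));print("pad",np.round(p,4),r)
a=back(T,(222.5,252.5),.078);b=back(T,(214,282.5),.078);print("beam",a,b,np.arctan2((a-b)[1],(a-b)[0]))
E
```

```text
dryer2 [ 0.5702 -0.0032 -0.3402] [[0.1, -0.4], [-0.1, 0.4]]
dryer [ 0.5658 -0.0084 -0.3152] [[1.5, 0.1], [2.6, 1.4], [-5.8, -4.8], [-6.9, 2.0], [0.3, -2.1]]
dryer side [[265.0, 247.0], [270.0, 242.0], [326.0, 267.0], [321.0, 272.0], [363.0, 245.0]]
stand 0.006 [ 0.5347 -0.3344 -0.1681] [[0.1, -0.2], [-0.1, 0.0], [-0.5, -0.0], [0.6, 0.1]]
stand 0.01 [ 0.5342 -0.3335 -0.1681] [[0.0, -0.2], [-0.1, 0.0], [-0.6, 0.0], [0.7, 0.2]]
stand side [[326.0, 189.0], [340.0, 169.0], [368.0, 200.0], [380.0, 179.0]]
top edge 0.095 [ 0.5368 -0.2943  0.095 ] [ 0.5217 -0.3833  0.095 ] 0.09022598127739381 -0.16735178134922163
top edge 0.1 [ 0.5361 -0.2933  0.1   ] [ 0.5211 -0.382   0.1   ] 0.08992296113446933 -0.16735178134922052
top edge 0.105 [ 0.5354 -0.2922  0.105 ] [ 0.5205 -0.3806  0.105 ] 0.0896199409915448 -0.16735178134922202
top edge 0.11 [ 0.5348 -0.2912  0.11  ] [ 0.5199 -0.3792  0.11  ] 0.08931692084862032 -0.16735178134922088
side top [[0.5225, -0.4086, 0.1], [0.52, -0.3931, 0.11]]
side top [[0.5369, -0.3163, 0.1], [0.5342, -0.3019, 0.11]]
pad [ 0.4368  0.3025 -0.2107] [[0.5, 0.5], [-0.1, 0.2], [-0.6, -1.3], [0.2, 0.1]]
beam [0.54021967 0.27979154 0.078     ] [0.45828962 0.29884617 0.078     ] -0.22850973627618185
```

```bash
python3 - <<'E'
from fit import *
T="top"
bar=[back(T,u,.085)[:2] for u in((303.7,208),(316.7,213),(298,261.2),(285.5,258))]
barS=[back("side",u,.085)[:2] for u in((267.5,248),(276.2,239.2),(328,263),(318.7,272.5))]
base=[back(T,u,.01)[:2] for u in((369.2,234.2),(350,286))]+[back("side",(361.7,248),.01)[:2]]
pl=[back(T,u,.11)[:2] for u in((314.5,251.7),(346.7,263.2))]
q=np.array([.5702,-.0032,-.33]);c,s=np.cos(q[2]),np.sin(q[2]);R=np.array([[c,-s],[s,c]])
for n,l in(("bar",bar),("barS",barS),("base",base),("plate2",pl)):
    print(n,np.round(l,4).tolist(),"\n  local",np.round((np.array(l)-q[:2])@R,4).tolist())
e=np.diff(bar,axis=0);print("yaws bar",[np.degrees(np.arctan2(*v[::-1])) for v in e], "base",np.degrees(np.arctan2(*(base[0]-base[1])[::-1])),"plate",np.degrees(np.arctan2(*(pl[0]-pl[1])[::-1])))
print(np.round(proj(T,box(q[:2],q[2],[(35+sx*w,y*45,55) for w in(5.5,10) for sx in(-1,1) for y in(-1,1)]*np.array([1e-3]*3))),1).tolist())
E
```

```text
bar [[0.6669, 0.0626], [0.6537, 0.0267], [0.5203, 0.0741], [0.5282, 0.108]] 
  local [[0.0701, 0.0935], [0.0693, 0.0554], [-0.0723, 0.057], [-0.0758, 0.0916]]
barS [[0.6649, 0.0652], [0.6541, 0.0305], [0.5128, 0.0799], [0.5262, 0.1146]] 
  local [[0.0675, 0.0954], [0.0685, 0.0591], [-0.0813, 0.06], [-0.0798, 0.0971]]
base [[0.6112, -0.1238], [0.4624, -0.0712], [0.4585, -0.0665]] 
  local [[0.0778, -0.1009], [-0.08, -0.0992], [-0.0851, -0.0961]]
plate2 [[0.5437, 0.0301], [0.5149, -0.0558]] 
  local [[-0.0359, 0.0229], [-0.0353, -0.0676]]
yaws bar [np.float64(-110.13337191195545), np.float64(160.45764076092982), np.float64(76.85849542524814)] base -19.502953248748796 plate 71.46912108057896
[[345.8, 240.8], [315.3, 229.7], [347.2, 237.1], [316.6, 226.0], [345.3, 242.3], [314.7, 231.2], [347.7, 235.6], [317.2, 224.5]]
```

```bash
cat > plan.py <<'E'
from h import *
from scipy.spatial.transform import Rotation as Ro
def cur():
    o=bot.get_obs();q=o["tcp_rot"];return np.array(o["tool_pos"]),Ro.from_quat([q[1],q[2],q[3],q[0]]),o
def tool(yaw,tilt):   # plate frame -> tool rot; tilt>0 leans top to -x
    h=np.array([np.cos(yaw),np.sin(yaw),0]);z=np.array([0,0,1.])
    xp=np.cos(tilt)*h+np.sin(tilt)*z;zp=-np.sin(tilt)*h+np.cos(tilt)*z;yp=np.cross(zp,xp)
    return Ro.from_matrix(np.c_[yp,xp,-zp])
def plan(p1,R1,p0=None,R0=None):
    if p0 is None: p0,R0,_=cur()
    rv=(R0.inv()*R1).as_rotvec();L=np.linalg.norm(p1-p0)/.03;A=np.degrees(np.linalg.norm(rv))/5
    n=max(1,int(np.ceil(max(L,A)-.02)));f=np.round((R0.inv().apply(p1-p0))/.03,2)
    if A<.1: print(n,"rows of t",np.round(f/n,3).tolist());return
    u=np.round(np.degrees(rv)/5/n,2)
    for i in range(n):
        Ri=R0*Ro.from_rotvec(rv*i/n);print(np.round(Ri.inv().apply(p1-p0)/.03/n,2).tolist(),u.tolist())
E
python3 - <<'E'
from plan import *
E=np.array([.526,-.333,.121]);R=tool(-.168,np.radians(20));zp=-R.as_matrix()[:,2]
pre=E+.06*zp;print(pre)
plan(pre,R)
E
```

```text
[ 0.50576771 -0.32956863  0.17738156]
[0.94, -0.16, 0.14] [-0.25, 0.16, -0.91]
[0.95, -0.09, 0.15] [-0.25, 0.16, -0.91]
[0.95, -0.02, 0.17] [-0.25, 0.16, -0.91]
[0.95, 0.05, 0.18] [-0.25, 0.16, -0.91]
[0.94, 0.12, 0.19] [-0.25, 0.16, -0.91]
[0.92, 0.19, 0.21] [-0.25, 0.16, -0.91]
[0.9, 0.26, 0.23] [-0.25, 0.16, -0.91]
[0.87, 0.32, 0.25] [-0.25, 0.16, -0.91]
[0.84, 0.39, 0.27] [-0.25, 0.16, -0.91]
[0.8, 0.45, 0.29] [-0.25, 0.16, -0.91]
[0.76, 0.5, 0.31] [-0.25, 0.16, -0.91]
[0.72, 0.55, 0.33] [-0.25, 0.16, -0.91]
[0.67, 0.6, 0.35] [-0.25, 0.16, -0.91]
[0.61, 0.64, 0.38] [-0.25, 0.16, -0.91]
```

Request:
{"api": "step_arm", "payload": {"deltas": [{"tx":0.94,"ty":-0.16,"tz":0.14,"rx":-0.25,"ry":0.16,"rz":-0.91,"gripper":0.7},{"tx":0.95,"ty":-0.09,"tz":0.15,"rx":-0.25,"ry":0.16,"rz":-0.91,"gripper":0.7},{"tx":0.95,"ty":-0.02,"tz":0.17,"rx":-0.25,"ry":0.16,"rz":-0.91,"gripper":0.7},{"tx":0.95,"ty":0.05,"tz":0.18,"rx":-0.25,"ry":0.16,"rz":-0.91,"gripper":0.7},{"tx":0.94,"ty":0.12,"tz":0.19,"rx":-0.25,"ry":0.16,"rz":-0.91,"gripper":0.7},{"tx":0.92,"ty":0.19,"tz":0.21,"rx":-0.25,"ry":0.16,"rz":-0.91,"gripper":0.7},{"tx":0.9,"ty":0.26,"tz":0.23,"rx":-0.25,"ry":0.16,"rz":-0.91,"gripper":0.7},{"tx":0.87,"ty":0.32,"tz":0.25,"rx":-0.25,"ry":0.16,"rz":-0.91,"gripper":0.7}]}}

```text
t: 1.37
tool_pos: [0.3525, -0.4034, 0.2034]
tcp_rot: [0.078, 0.891, 0.443, 0.067]
wrist_force: [-0.1, 0.1, 0.6]
grip_width: 0.469
gripper_force: 0.0
```

Request:
{"api": "step_arm", "payload": {"deltas": [{"tx":0.84,"ty":0.39,"tz":0.27,"rx":-0.25,"ry":0.16,"rz":-0.91,"gripper":0.7},{"tx":0.8,"ty":0.45,"tz":0.29,"rx":-0.25,"ry":0.16,"rz":-0.91,"gripper":0.7},{"tx":0.76,"ty":0.5,"tz":0.31,"rx":-0.25,"ry":0.16,"rz":-0.91,"gripper":0.7},{"tx":0.72,"ty":0.55,"tz":0.33,"rx":-0.25,"ry":0.16,"rz":-0.91,"gripper":0.7},{"tx":0.67,"ty":0.6,"tz":0.35,"rx":-0.25,"ry":0.16,"rz":-0.91,"gripper":0.7},{"tx":0.61,"ty":0.64,"tz":0.38,"rx":-0.25,"ry":0.16,"rz":-0.91,"gripper":0.7},{"gripper":0.7},{"gripper":0.7}]}}

```text
invalid input at $.deltas[6]: expected keys tx, ty, tz, rx, ry, rz, gripper
```

```bash
python3 - <<'E'
from plan import *
E=np.array([.526,-.333,.121]);R=tool(-.168,np.radians(20));zp=-R.as_matrix()[:,2]
p,Rc,o=cur();print(p,o["t"],np.degrees((Rc.inv()*R).as_rotvec()),o["grip_width"],o["wrist_force"])
s=bot.snapshot("side")[:,:,::-1].copy();t=bot.snapshot("top")[:,:,::-1].copy()
for im,c in((s,"side"),(t,"top")):
    for X in(p+Rc.apply([0,0,.011]),E-.01*zp): 
        u=proj(c,X)[0];print(c,u)
mosaic("pics/m2.png",[((0,0),tile(s,310,90,100,120,5)),((505,0),tile(t,410,210,58,90,5))])
plan(E-.020*zp,R)
E
```

```text
[ 0.35252648 -0.40335894  0.20342991] 1.3667 [ -7.7428921    4.68105553 -26.99974139] 0.46928802494378 [-0.08100364  0.1288202   0.64568738]
side [423.629043   125.62193232]
side [356.41971736 155.13172276]
top [488.96961633 327.09263684]
top [451.61637045 260.00541282]
[0.65, 0.33, 0.53] [-0.2, 0.11, -0.67]
[0.63, 0.36, 0.54] [-0.2, 0.11, -0.67]
[0.6, 0.39, 0.55] [-0.2, 0.11, -0.67]
[0.57, 0.41, 0.57] [-0.2, 0.11, -0.67]
[0.54, 0.44, 0.58] [-0.2, 0.11, -0.67]
[0.51, 0.46, 0.59] [-0.2, 0.11, -0.67]
[0.47, 0.47, 0.6] [-0.2, 0.11, -0.67]
[0.44, 0.49, 0.62] [-0.2, 0.11, -0.67]
```

View pics/m2.png

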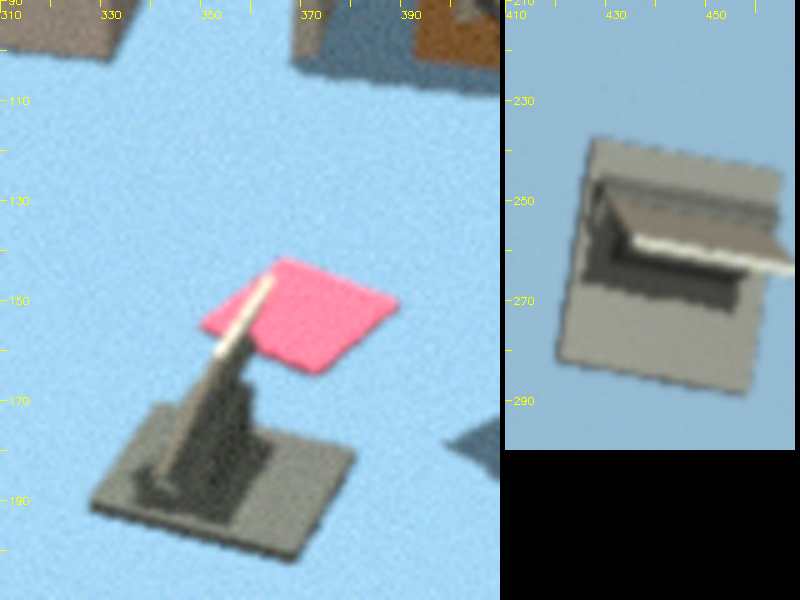

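The second call was refused because rows need every key, so the arm has only done the first half. This picture shows the stand unobstructed, with the plate's top edge running (353,161) to (363.5,146) in the side view. I'll resend the rest.

Request:
{"api": "step_arm", "payload": {"deltas": [{"tx":0.84,"ty":0.39,"tz":0.27,"rx":-0.25,"ry":0.16,"rz":-0.91,"gripper":0.7},{"tx":0.8,"ty":0.45,"tz":0.29,"rx":-0.25,"ry":0.16,"rz":-0.91,"gripper":0.7},{"tx":0.76,"ty":0.5,"tz":0.31,"rx":-0.25,"ry":0.16,"rz":-0.91,"gripper":0.7},{"tx":0.72,"ty":0.55,"tz":0.33,"rx":-0.25,"ry":0.16,"rz":-0.91,"gripper":0.7},{"tx":0.67,"ty":0.6,"tz":0.35,"rx":-0.25,"ry":0.16,"rz":-0.91,"gripper":0.7},{"tx":0.61,"ty":0.64,"tz":0.38,"rx":-0.25,"ry":0.16,"rz":-0.91,"gripper":0.7},{"tx":0,"ty":0,"tz":0,"rx":0,"ry":0,"rz":0,"gripper":0.7},{"tx":0,"ty":0,"tz":0,"rx":0,"ry":0,"rz":0,"gripper":0.7}]}}

```text
t: 2.13
tool_pos: [0.5055, -0.3289, 0.1769]
tcp_rot: [0.129, 0.752, 0.636, 0.111]
wrist_force: [-0.3, -0.4, 0.5]
grip_width: 0.301
gripper_force: 0.0
```

```bash
python3 - <<'E'
from plan import *
from scipy.optimize import least_squares
R=tool(-.168,np.radians(20));zp=-R.as_matrix()[:,2];y=R.as_matrix()[:,0]
obs=[("side",-1,(363.7,145.5)),("side",1,(353,160.8)),("top",1,(435.5,257.9)),("top",-1,(468.7,264))]
f=lambda E:np.concatenate([proj(c,E+s*.045*y)[0]-u for c,s,u in obs])
r=least_squares(f,[.526,-.333,.121]);E=r.x;print("E",E,np.round(r.fun,1))
p,Rc,o=cur();print(p,o["t"],np.degrees((Rc.inv()*R).as_rotvec()),o["grip_width"]*92,o["wrist_force"])
s=bot.snapshot("side")[:,:,::-1].copy();t=bot.snapshot("top")[:,:,::-1].copy()
for im,c in((s,"side"),(t,"top")): print(c,proj(c,[p+Rc.apply([0,w,.011]) for w in(-.014,.014)]).round(1).tolist())
mosaic("pics/m3.png",[((0,0),tile(s,310,90,100,120,5)),((505,0),tile(t,410,210,58,90,5))])
plan(E-.020*zp,R)
E
```

```text
E [ 0.5247871  -0.33283972  0.12026142] [-0.1 -0.5 -0.7  0.4 -0.2  0.2  0.3  0.5]
[ 0.5054714  -0.32886969  0.17691102] 2.1333 [-0.35878363 -0.19533849  0.03885109] 27.671880934409344 [-0.30836204 -0.36867301  0.51052926]
side [[368.4, 142.8], [359.6, 137.8]]
top [[454.0, 270.5], [456.5, 260.0]]
3 rows of t [0.003, -0.0, 0.897]
```

View pics/m3.png

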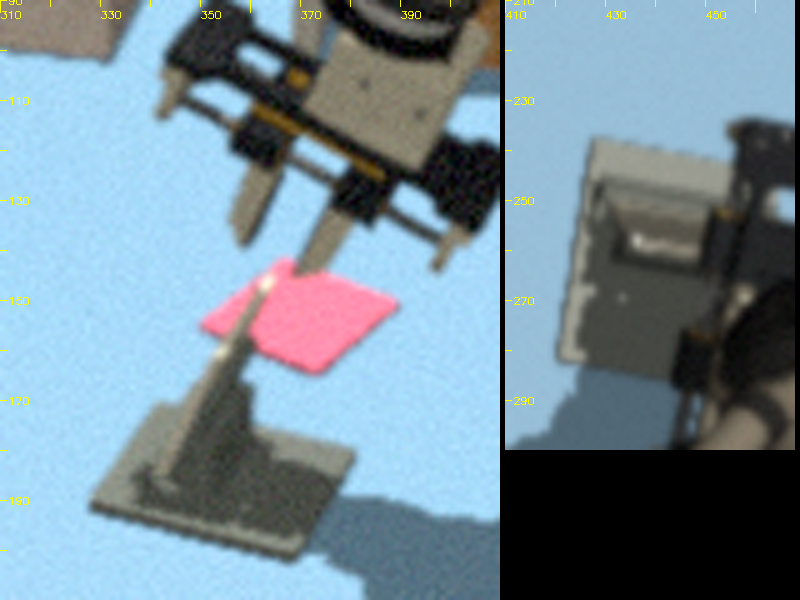

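The fingers straddle the plate's line at side (363,140), heading to the edge at (358,153), so I'll descend along the plate plane and grip.

Request:
{"api": "step_arm", "payload": {"deltas": [{"tx":0,"ty":0,"tz":0.7,"rx":0,"ry":0,"rz":0,"gripper":0.7},{"tx":0,"ty":0,"tz":0.7,"rx":0,"ry":0,"rz":0,"gripper":0.7},{"tx":0,"ty":0,"tz":0.7,"rx":0,"ry":0,"rz":0,"gripper":0.7},{"tx":0,"ty":0,"tz":0.6,"rx":0,"ry":0,"rz":0,"gripper":0.7},{"tx":0,"ty":0,"tz":0,"rx":0,"ry":0,"rz":0,"gripper":0.7}]}}

```text
t: 2.65
tool_pos: [0.5308, -0.3334, 0.0979]
tcp_rot: [0.127, 0.753, 0.636, 0.111]
wrist_force: [-1.8, 1.1, -0.8]
grip_width: 0.297
gripper_force: 0.0
```

Request:
{"api": "step_arm", "payload": {"deltas": [{"tx":0,"ty":0,"tz":0,"rx":0,"ry":0,"rz":0,"gripper":1},{"tx":0,"ty":0,"tz":0,"rx":0,"ry":0,"rz":0,"gripper":1},{"tx":0,"ty":0,"tz":0,"rx":0,"ry":0,"rz":0,"gripper":1},{"tx":0,"ty":0,"tz":0,"rx":0,"ry":0,"rz":0,"gripper":1},{"tx":0,"ty":0,"tz":0,"rx":0,"ry":0,"rz":0,"gripper":1}], "squeeze": 15}}

```text
t: 3.07
tool_pos: [0.5326, -0.3341, 0.1026]
tcp_rot: [0.131, 0.752, 0.636, 0.112]
wrist_force: [-2.6, -0.7, 5.7]
grip_width: 0.065
gripper_force: 15.0
```

Request:
{"api": "step_arm", "payload": {"deltas": [{"tx":0,"ty":0,"tz":-0.3,"rx":0,"ry":0,"rz":0,"gripper":1},{"tx":0,"ty":0,"tz":-0.5,"rx":0,"ry":0,"rz":0,"gripper":1},{"tx":0,"ty":0,"tz":-0.6,"rx":0,"ry":0,"rz":0,"gripper":1},{"tx":0,"ty":0,"tz":-0.6,"rx":0,"ry":0,"rz":0,"gripper":1},{"tx":0,"ty":0,"tz":-0.6,"rx":0,"ry":0,"rz":0,"gripper":1},{"tx":0,"ty":0,"tz":-0.7,"rx":0,"ry":0,"rz":0,"gripper":1},{"tx":0,"ty":0,"tz":-0.7,"rx":0,"ry":0,"rz":0,"gripper":1},{"tx":0,"ty":0,"tz":-0.5,"rx":0,"ry":0,"rz":0,"gripper":1}]}}

```text
t: 3.73
tool_pos: [0.4869, -0.3261, 0.2306]
tcp_rot: [0.131, 0.752, 0.636, 0.111]
wrist_force: [0.1, -0.9, -0.4]
grip_width: 0.065
gripper_force: 15.0
```

```bash
python3 - <<'E'
from plan import *
p,Rc,o=cur();print(p,o["t"],o["grip_width"]*92,o["gripper_force"],o["wrist_force"])
yaw=-.337;c,s=np.cos(yaw),np.sin(yaw)
D=np.array([.5702-.0073,-.0032-.0213,0]);S=D+[.035*c,.035*s,0];print("slot",S)
# TCP 20mm below top edge -> 80 above lower edge; seated TCP z=.09; hover lower edge 30mm above lip: z=.055+.03+.08
plan(np.array([S[0],S[1],.20]),tool(yaw,0))
E
```

```text
[ 0.48693252 -0.32611464  0.23062229] 3.7333 5.9814957541673515 14.999236911535263 [ 0.09297834 -0.90660197 -0.36024311]
slot [ 0.59593128 -0.03607301  0.        ]
[0.92, 0.14, 0.15] [0.36, -0.03, 0.18]
[0.92, 0.13, 0.14] [0.36, -0.03, 0.18]
[0.93, 0.12, 0.14] [0.36, -0.03, 0.18]
[0.93, 0.11, 0.13] [0.36, -0.03, 0.18]
[0.93, 0.1, 0.12] [0.36, -0.03, 0.18]
[0.93, 0.09, 0.12] [0.36, -0.03, 0.18]
[0.93, 0.08, 0.11] [0.36, -0.03, 0.18]
[0.93, 0.07, 0.11] [0.36, -0.03, 0.18]
[0.94, 0.06, 0.1] [0.36, -0.03, 0.18]
[0.94, 0.04, 0.1] [0.36, -0.03, 0.18]
[0.94, 0.03, 0.1] [0.36, -0.03, 0.18]
```

Request:
{"api": "step_arm", "payload": {"deltas": [{"tx":0.92,"ty":0.14,"tz":0.15,"rx":0.36,"ry":-0.03,"rz":0.18,"gripper":1},{"tx":0.92,"ty":0.13,"tz":0.14,"rx":0.36,"ry":-0.03,"rz":0.18,"gripper":1},{"tx":0.93,"ty":0.12,"tz":0.14,"rx":0.36,"ry":-0.03,"rz":0.18,"gripper":1},{"tx":0.93,"ty":0.11,"tz":0.13,"rx":0.36,"ry":-0.03,"rz":0.18,"gripper":1},{"tx":0.93,"ty":0.1,"tz":0.12,"rx":0.36,"ry":-0.03,"rz":0.18,"gripper":1},{"tx":0.93,"ty":0.09,"tz":0.12,"rx":0.36,"ry":-0.03,"rz":0.18,"gripper":1},{"tx":0.93,"ty":0.08,"tz":0.11,"rx":0.36,"ry":-0.03,"rz":0.18,"gripper":1},{"tx":0.93,"ty":0.07,"tz":0.11,"rx":0.36,"ry":-0.03,"rz":0.18,"gripper":1}]}}

```text
t: 4.4
tool_pos: [0.5673, -0.1142, 0.2072]
tcp_rot: [0.034, 0.802, 0.595, 0.03]
wrist_force: [0.7, -0.1, 0.5]
grip_width: 0.064
gripper_force: 15.0
```

Request:
{"api": "step_arm", "payload": {"deltas": [{"tx":0.94,"ty":0.06,"tz":0.1,"rx":0.36,"ry":-0.03,"rz":0.18,"gripper":1},{"tx":0.94,"ty":0.04,"tz":0.1,"rx":0.36,"ry":-0.03,"rz":0.18,"gripper":1},{"tx":0.94,"ty":0.03,"tz":0.1,"rx":0.36,"ry":-0.03,"rz":0.18,"gripper":1},{"tx":0,"ty":0,"tz":0,"rx":0,"ry":0,"rz":0,"gripper":1},{"tx":0,"ty":0,"tz":0,"rx":0,"ry":0,"rz":0,"gripper":1},{"tx":0,"ty":0,"tz":0,"rx":0,"ry":0,"rz":0,"gripper":1}]}}

```text
t: 4.9
tool_pos: [0.5969, -0.0367, 0.1987]
tcp_rot: [-0.002, 0.817, 0.577, 0.0]
wrist_force: [-0.5, 0.4, -0.6]
grip_width: 0.065
gripper_force: 15.0
```

```bash
python3 - <<'E'
from plan import *
p,Rc,o=cur();print(p,o["t"],o["grip_width"]*92,o["gripper_force"],o["wrist_force"])
yaw=-.337;S=np.array([.5959,-.0361,0])
plan(np.array([S[0],S[1],.165]),tool(yaw,0))
s=bot.snapshot("side")[:,:,::-1].copy();t=bot.snapshot("top")[:,:,::-1].copy()
M=Rc.as_matrix()
# predicted lower edge corners of held plate (orange dots in picture)
low=[p+M[:,2]*.08+w*M[:,0] for w in(-.045,.045)]
a=tile(s,250,170,120,120,5)
print("held low edge side",proj("side",low).round(1).tolist())
for z in(.055,.01):
  print("slot ends",z,proj("side",box(S[:2],yaw,[(0,-.045,z),(0,.045,z)])).round(1).tolist())
mosaic("pics/m4.png",[((0,0),a),((600,0),tile(t,315,215,40,60,5))])
E
```

```text
[ 0.59689458 -0.03670231  0.19866422] 4.9 5.973853488008274 14.999247640371323 [-0.5268833   0.35626026 -0.55155873]
2 rows of t [0.0, -0.015, 0.56]
held low edge side [[316.1, 205.3], [295.2, 224.9]]
slot ends 0.055 [[316.7, 224.5], [296.5, 244.5]]
slot ends 0.01 [[316.9, 237.4], [297.2, 257.4]]
```

View pics/m4.png

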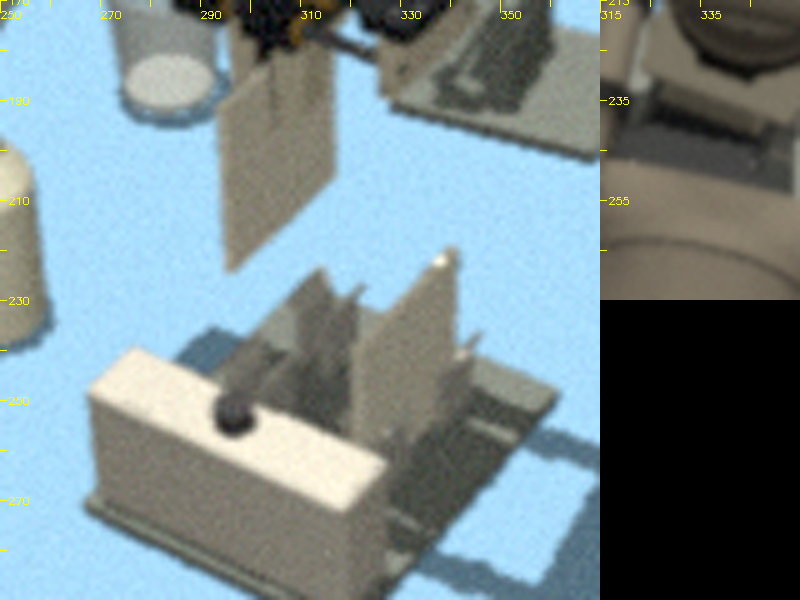

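The held plate's lower edge runs (316,206) to (294,224), as predicted, and the slot mouth's far end, around (316,226), lies directly below it. I'll lower it now.

Request:
{"api": "step_arm", "payload": {"deltas": [{"tx":0,"ty":-0.03,"tz":0.6,"rx":0,"ry":0,"rz":0,"gripper":1},{"tx":0,"ty":0,"tz":0.6,"rx":0,"ry":0,"rz":0,"gripper":1},{"tx":0,"ty":0,"tz":0.5,"rx":0,"ry":0,"rz":0,"gripper":1},{"tx":0,"ty":0,"tz":0.3,"rx":0,"ry":0,"rz":0,"gripper":1},{"tx":0,"ty":0,"tz":0.2,"rx":0,"ry":0,"rz":0,"gripper":1},{"tx":0,"ty":0,"tz":0.2,"rx":0,"ry":0,"rz":0,"gripper":1},{"tx":0,"ty":0,"tz":0,"rx":0,"ry":0,"rz":0,"gripper":1}]}}

```text
t: 5.58
tool_pos: [0.596, -0.0361, 0.1258]
tcp_rot: [-0.003, 0.817, 0.577, 0.0]
wrist_force: [1.0, -0.2, -1.2]
grip_width: 0.064
gripper_force: 15.0
```

Request:
{"api": "step_arm", "payload": {"deltas": [{"tx":0,"ty":0,"tz":0.2,"rx":0,"ry":0,"rz":0,"gripper":1},{"tx":0,"ty":0,"tz":0.2,"rx":0,"ry":0,"rz":0,"gripper":1},{"tx":0,"ty":0,"tz":0.2,"rx":0,"ry":0,"rz":0,"gripper":1},{"tx":0,"ty":0,"tz":0,"rx":0,"ry":0,"rz":0,"gripper":1}]}}

```text
t: 5.92
tool_pos: [0.5957, -0.0355, 0.1071]
tcp_rot: [-0.003, 0.817, 0.577, -0.0]
wrist_force: [-0.8, 0.3, -1.1]
grip_width: 0.063
gripper_force: 15.0
```

Request:
{"api": "step_arm", "payload": {"deltas": [{"tx":0,"ty":0,"tz":0.2,"rx":0,"ry":0,"rz":0,"gripper":1},{"tx":0,"ty":0,"tz":0.1,"rx":0,"ry":0,"rz":0,"gripper":1},{"tx":0,"ty":0,"tz":0.1,"rx":0,"ry":0,"rz":0,"gripper":1},{"tx":0,"ty":0,"tz":0,"rx":0,"ry":0,"rz":0,"gripper":1},{"tx":0,"ty":0,"tz":0,"rx":0,"ry":0,"rz":0,"gripper":1}]}}

```text
t: 6.33
tool_pos: [0.5963, -0.0356, 0.0963]
tcp_rot: [-0.002, 0.817, 0.577, 0.0]
wrist_force: [-0.2, -0.1, -0.5]
grip_width: 0.062
gripper_force: 15.0
```

Request:
{"api": "step_arm", "payload": {"deltas": [{"tx":0,"ty":0,"tz":0.1,"rx":0,"ry":0,"rz":0,"gripper":1},{"tx":0,"ty":0,"tz":0.1,"rx":0,"ry":0,"rz":0,"gripper":1},{"tx":0,"ty":0,"tz":0,"rx":0,"ry":0,"rz":0,"gripper":1}]}}

```text
t: 6.58
tool_pos: [0.596, -0.0356, 0.0898]
tcp_rot: [-0.002, 0.817, 0.577, 0.0]
wrist_force: [-0.3, -0.3, 0.5]
grip_width: 0.066
gripper_force: 15.0
```

Request:
{"api": "step_arm", "payload": {"deltas": [{"tx":0,"ty":0,"tz":0.07,"rx":0,"ry":0,"rz":0,"gripper":1},{"tx":0,"ty":0,"tz":0,"rx":0,"ry":0,"rz":0,"gripper":1},{"tx":0,"ty":0,"tz":0,"rx":0,"ry":0,"rz":0,"gripper":1}]}}

```text
t: 6.83
tool_pos: [0.5962, -0.0356, 0.0882]
tcp_rot: [-0.002, 0.817, 0.577, 0.0]
wrist_force: [-0.4, -0.1, -0.3]
grip_width: 0.059
gripper_force: 15.0
```

Request:
{"api": "step_arm", "payload": {"deltas": [{"tx":0,"ty":0,"tz":0.07,"rx":0,"ry":0,"rz":0,"gripper":1},{"tx":0,"ty":0,"tz":0,"rx":0,"ry":0,"rz":0,"gripper":1},{"tx":0,"ty":0,"tz":0,"rx":0,"ry":0,"rz":0,"gripper":1}]}}

```text
t: 7.08
tool_pos: [0.5966, -0.0356, 0.0865]
tcp_rot: [-0.002, 0.817, 0.577, 0.001]
wrist_force: [0.5, 1.1, 2.9]
grip_width: 0.064
gripper_force: 15.0
```

Request:
{"api": "step_arm", "payload": {"deltas": [{"tx":0,"ty":0,"tz":0.07,"rx":0,"ry":0,"rz":0,"gripper":1},{"tx":0,"ty":0,"tz":0,"rx":0,"ry":0,"rz":0,"gripper":1},{"tx":0,"ty":0,"tz":0,"rx":0,"ry":0,"rz":0,"gripper":1}]}}

```text
t: 7.33
tool_pos: [0.5968, -0.0353, 0.0859]
tcp_rot: [-0.002, 0.817, 0.577, 0.001]
wrist_force: [-3.2, 1.4, 11.5]
grip_width: 0.067
gripper_force: 15.0
```

Force rose to 11.5 N, so the plate is on the floor. I'll ease off slightly and release.

Request:
{"api": "step_arm", "payload": {"deltas": [{"tx":0,"ty":0,"tz":-0.06,"rx":0,"ry":0,"rz":0,"gripper":1},{"tx":0,"ty":0,"tz":0,"rx":0,"ry":0,"rz":0,"gripper":0.85},{"tx":0,"ty":0,"tz":0,"rx":0,"ry":0,"rz":0,"gripper":0.75},{"tx":0,"ty":0,"tz":0,"rx":0,"ry":0,"rz":0,"gripper":0.7},{"tx":0,"ty":0,"tz":0,"rx":0,"ry":0,"rz":0,"gripper":0.7},{"tx":0,"ty":0,"tz":0,"rx":0,"ry":0,"rz":0,"gripper":0.7},{"tx":0,"ty":0,"tz":0,"rx":0,"ry":0,"rz":0,"gripper":0.7}]}}

```text
t: 7.92
tool_pos: [0.5962, -0.0356, 0.0857]
tcp_rot: [-0.002, 0.817, 0.577, 0.0]
wrist_force: [1.1, 0.8, 0.4]
grip_width: 0.299
gripper_force: 0.0
```

Request:
{"api": "step_arm", "payload": {"deltas": [{"tx":0,"ty":0,"tz":-0.2,"rx":0,"ry":0,"rz":0,"gripper":0.7},{"tx":0,"ty":0,"tz":-0.4,"rx":0,"ry":0,"rz":0,"gripper":0.7},{"tx":0,"ty":0,"tz":-0.7,"rx":0,"ry":0,"rz":0,"gripper":0.7},{"tx":0,"ty":0,"tz":-0.9,"rx":0,"ry":0,"rz":0,"gripper":0.7},{"tx":0,"ty":0,"tz":-0.9,"rx":0,"ry":0,"rz":0,"gripper":0.7},{"tx":0,"ty":0,"tz":-0.9,"rx":0,"ry":0,"rz":0,"gripper":0.8}]}}

```text
t: 8.42
tool_pos: [0.5963, -0.0361, 0.2076]
tcp_rot: [-0.002, 0.817, 0.577, 0.001]
wrist_force: [0.9, 0.0, 0.1]
grip_width: 0.263
gripper_force: 0.0
```

```bash
python3 - <<'E'
from plan import *
p,Rc,o=cur();print(p,o["t"],o["grip_width"]*92,o["wrist_force"])
yaw=-.337;S=np.array([.5959,-.0361,0])
s=bot.snapshot("side")[:,:,::-1].copy()
print("expected top edge",proj("side",box(S[:2],yaw,[(0,-.045,.11),(0,.045,.11)])).round(1).tolist())
mosaic("pics/m5.png",[((0,0),tile(s,255,195,115,95,5)),((575,0),tile(s,290,318,45,60,5))])
# pad press: hover
pd=np.array([.4368,.3025,.15]);print("hover");plan(pd,tool(-.337,0))
E
```

```text
[ 0.59627149 -0.03606451  0.20756305] 8.4167 24.22846585750161 [0.92547261 0.03664613 0.13473846]
expected top edge [[316.4, 208.0], [295.7, 227.9]]
hover
[0.68, -0.68, 0.16] [0.01, -0.0, -0.0]
[0.68, -0.68, 0.16] [0.01, -0.0, -0.0]
[0.68, -0.68, 0.16] [0.01, -0.0, -0.0]
[0.68, -0.68, 0.16] [0.01, -0.0, -0.0]
[0.68, -0.68, 0.16] [0.01, -0.0, -0.0]
[0.68, -0.68, 0.16] [0.01, -0.0, -0.0]
[0.68, -0.68, 0.16] [0.01, -0.0, -0.0]
[0.68, -0.68, 0.16] [0.01, -0.0, -0.0]
[0.68, -0.68, 0.16] [0.01, -0.0, -0.0]
[0.68, -0.68, 0.16] [0.01, -0.0, -0.0]
[0.68, -0.68, 0.16] [0.01, -0.0, -0.0]
[0.68, -0.68, 0.16] [0.01, -0.0, -0.0]
[0.68, -0.68, 0.16] [0.01, -0.0, -0.0]
```

View pics/m5.png

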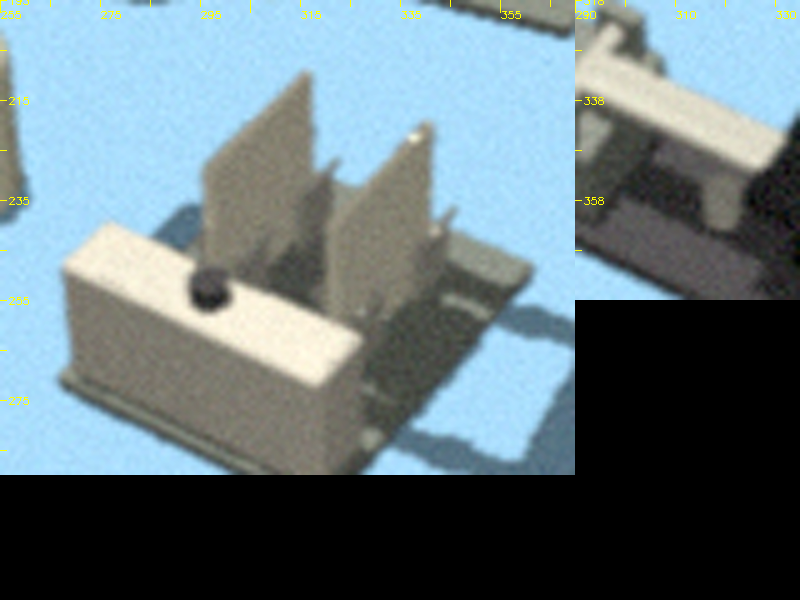

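The plate stands in its slot with its top edge from (315,209) to (294,227), as expected and level with plate 2. Next I go to the paddle with the fingers shut, turning the gripper body square to the beam.

```bash
python3 - <<'E'
from plan import *
plan(np.array([.4368,.3025,.14]),tool(np.radians(77.4),0))
E
```

```text
[0.44, -0.44, 0.12] [0.01, 0.0, -0.97]
[0.48, -0.4, 0.12] [0.01, 0.0, -0.97]
[0.51, -0.36, 0.12] [0.01, 0.0, -0.97]
[0.54, -0.32, 0.12] [0.01, 0.0, -0.97]
[0.56, -0.27, 0.12] [0.01, 0.0, -0.97]
[0.58, -0.22, 0.12] [0.01, 0.0, -0.97]
[0.6, -0.17, 0.12] [0.01, 0.0, -0.97]
[0.61, -0.12, 0.12] [0.01, 0.0, -0.97]
[0.62, -0.07, 0.12] [0.01, 0.0, -0.97]
[0.63, -0.02, 0.12] [0.01, 0.0, -0.97]
[0.62, 0.04, 0.12] [0.01, 0.0, -0.97]
[0.62, 0.09, 0.12] [0.01, 0.0, -0.97]
[0.61, 0.14, 0.12] [0.01, 0.0, -0.97]
[0.6, 0.19, 0.12] [0.01, 0.0, -0.97]
[0.58, 0.24, 0.12] [0.01, 0.0, -0.97]
[0.55, 0.29, 0.12] [0.01, 0.0, -0.97]
[0.53, 0.34, 0.12] [0.01, 0.0, -0.97]
[0.5, 0.38, 0.12] [0.01, 0.0, -0.97]
[0.46, 0.42, 0.12] [0.01, 0.0, -0.97]
[0.43, 0.46, 0.12] [0.01, 0.0, -0.97]
```

Request:
{"api": "step_arm", "payload": {"deltas": [{"tx":0.44,"ty":-0.44,"tz":0,"rx":0.01,"ry":0,"rz":-0.97,"gripper":1},{"tx":0.48,"ty":-0.4,"tz":0,"rx":0.01,"ry":0,"rz":-0.97,"gripper":1},{"tx":0.51,"ty":-0.36,"tz":0,"rx":0.01,"ry":0,"rz":-0.97,"gripper":1},{"tx":0.54,"ty":-0.32,"tz":0,"rx":0.01,"ry":0,"rz":-0.97,"gripper":1},{"tx":0.56,"ty":-0.27,"tz":0,"rx":0.01,"ry":0,"rz":-0.97,"gripper":1},{"tx":0.58,"ty":-0.22,"tz":0,"rx":0.01,"ry":0,"rz":-0.97,"gripper":1},{"tx":0.6,"ty":-0.17,"tz":0,"rx":0.01,"ry":0,"rz":-0.97,"gripper":1},{"tx":0.61,"ty":-0.12,"tz":0,"rx":0.01,"ry":0,"rz":-0.97,"gripper":1}]}}

```text
t: 9.13
tool_pos: [0.5316, 0.0997, 0.2072]
tcp_rot: [-0.005, 0.577, 0.817, -0.001]
wrist_force: [-0.8, -0.6, 0.2]
grip_width: 0.008
gripper_force: 0.0
```

Request:
{"api": "step_arm", "payload": {"deltas": [{"tx":0.62,"ty":-0.07,"tz":0.1,"rx":0.01,"ry":0,"rz":-0.97,"gripper":1},{"tx":0.63,"ty":-0.02,"tz":0.1,"rx":0.01,"ry":0,"rz":-0.97,"gripper":1},{"tx":0.62,"ty":0.04,"tz":0.1,"rx":0.01,"ry":0,"rz":-0.97,"gripper":1},{"tx":0.62,"ty":0.09,"tz":0.1,"rx":0.01,"ry":0,"rz":-0.97,"gripper":1},{"tx":0.61,"ty":0.14,"tz":0.1,"rx":0.01,"ry":0,"rz":-0.97,"gripper":1},{"tx":0.6,"ty":0.19,"tz":0.1,"rx":0.01,"ry":0,"rz":-0.97,"gripper":1},{"tx":0.58,"ty":0.24,"tz":0.1,"rx":0.01,"ry":0,"rz":-0.97,"gripper":1},{"tx":0.55,"ty":0.29,"tz":0.1,"rx":0.01,"ry":0,"rz":-0.97,"gripper":1}]}}

```text
t: 9.8
tool_pos: [0.4662, 0.2352, 0.1842]
tcp_rot: [-0.006, 0.273, 0.962, -0.002]
wrist_force: [0.2, 0.7, -0.9]
grip_width: 0.008
gripper_force: 0.0
```

Request:
{"api": "step_arm", "payload": {"deltas": [{"tx":0.53,"ty":0.34,"tz":0.3,"rx":0.01,"ry":0,"rz":-0.97,"gripper":1},{"tx":0.5,"ty":0.38,"tz":0.3,"rx":0.01,"ry":0,"rz":-0.97,"gripper":1},{"tx":0.46,"ty":0.42,"tz":0.3,"rx":0.01,"ry":0,"rz":-0.97,"gripper":1},{"tx":0.43,"ty":0.46,"tz":0.3,"rx":0.01,"ry":0,"rz":-0.97,"gripper":1},{"tx":0,"ty":0,"tz":0,"rx":0,"ry":0,"rz":0,"gripper":1},{"tx":0,"ty":0,"tz":0,"rx":0,"ry":0,"rz":0,"gripper":1},{"tx":0,"ty":0,"tz":0,"rx":0,"ry":0,"rz":0,"gripper":1}]}}

```text
t: 10.38
tool_pos: [0.4341, 0.3019, 0.1488]
tcp_rot: [-0.007, 0.11, 0.994, -0.002]
wrist_force: [-0.1, 0.0, 0.3]
grip_width: 0.002
gripper_force: 0.0
```

```bash
python3 - <<'E'
from plan import *
p,Rc,o=cur();print(p,o["t"],o["grip_width"]*92,o["wrist_force"],o["qpos"][5])
plan(np.array([.4368,.3025,.095]),tool(np.radians(77.4),0))
s=bot.snapshot("side")[:,:,::-1].copy();t=bot.snapshot("top")[:,:,::-1].copy()
print("tip",proj("side",p+Rc.apply([0,0,.011])),"pad",proj("side",[[.4368,.3025,.074]]))
print("pad corners",proj("side",box((.4368,.3025),-.22,[(a,b,.074) for a,b in((.022,.025),(.022,-.025),(-.022,-.025),(-.022,.025))])).round(1).tolist())
mosaic("pics/m6.png",[((0,0),tile(s,260,280,110,115,5)),((550,0),tile(t,190,235,50,85,5))])
E
```

```text
[0.4341328  0.30194311 0.14882804] 10.3833 0.19738906153327132 [-0.06460415  0.02562921  0.30177359] -0.8923064372740408
[-0.05, 0.02, 0.9] [-0.04, -0.08, 0.0]
[-0.05, 0.02, 0.9] [-0.04, -0.08, 0.0]
tip [[340.69435407 329.52581968]] pad [[338.66156832 349.04823156]]
pad corners [[323.4, 354.2], [334.2, 336.3], [353.7, 344.0], [343.3, 362.3]]
```

View pics/m6.png

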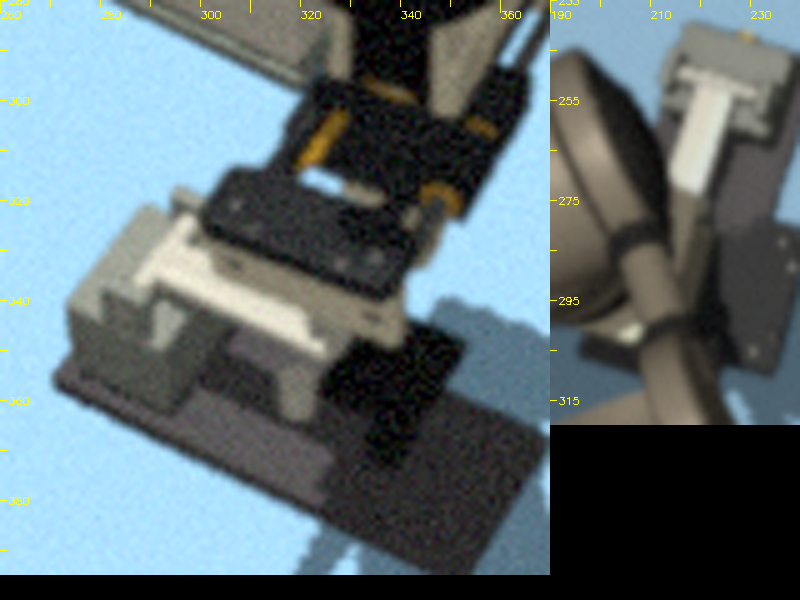

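The closed fingertips hang over the black pad at about (338,350) px, with the beam end visible at (321,350). Going down slowly, watching force.

Request:
{"api": "step_arm", "payload": {"deltas": [{"tx":-0.09,"ty":0.02,"tz":0.6,"rx":-0.04,"ry":-0.08,"rz":0,"gripper":1},{"tx":0,"ty":0.02,"tz":0.6,"rx":-0.04,"ry":-0.08,"rz":0,"gripper":1},{"tx":0,"ty":0,"tz":0.4,"rx":0,"ry":0,"rz":0,"gripper":1},{"tx":0,"ty":0,"tz":0.2,"rx":0,"ry":0,"rz":0,"gripper":1},{"tx":0,"ty":0,"tz":0,"rx":0,"ry":0,"rz":0,"gripper":1},{"tx":0,"ty":0,"tz":0,"rx":0,"ry":0,"rz":0,"gripper":1}]}}

```text
t: 10.98
tool_pos: [0.4367, 0.3025, 0.0948]
tcp_rot: [0.0, 0.109, 0.994, 0.0]
wrist_force: [-0.7, -0.2, 1.1]
grip_width: 0.003
gripper_force: 0.0
```

Request:
{"api": "step_arm", "payload": {"deltas": [{"tx":0,"ty":0,"tz":0.1,"rx":0,"ry":0,"rz":0,"gripper":1},{"tx":0,"ty":0,"tz":0.1,"rx":0,"ry":0,"rz":0,"gripper":1},{"tx":0,"ty":0,"tz":0.07,"rx":0,"ry":0,"rz":0,"gripper":1},{"tx":0,"ty":0,"tz":0,"rx":0,"ry":0,"rz":0,"gripper":1},{"tx":0,"ty":0,"tz":0,"rx":0,"ry":0,"rz":0,"gripper":1}]}}

```text
t: 11.4
tool_pos: [0.4361, 0.3028, 0.0862]
tcp_rot: [-0.0, 0.109, 0.994, 0.0]
wrist_force: [-0.2, 0.2, -0.9]
grip_width: 0.002
gripper_force: 0.0
```

Request:
{"api": "step_arm", "payload": {"deltas": [{"tx":0,"ty":0,"tz":0.1,"rx":0,"ry":0,"rz":0,"gripper":1},{"tx":0,"ty":0,"tz":0.1,"rx":0,"ry":0,"rz":0,"gripper":1},{"tx":0,"ty":0,"tz":0,"rx":0,"ry":0,"rz":0,"gripper":1},{"tx":0,"ty":0,"tz":0,"rx":0,"ry":0,"rz":0,"gripper":1}]}}

```text
t: 11.73
tool_pos: [0.4364, 0.3029, 0.0804]
tcp_rot: [0.0, 0.109, 0.994, 0.001]
wrist_force: [-0.8, -0.6, 5.6]
grip_width: 0.003
gripper_force: 2.4
```

Request:
{"api": "step_arm", "payload": {"deltas": [{"tx":0,"ty":0,"tz":0.1,"rx":0,"ry":0,"rz":0,"gripper":1},{"tx":0,"ty":0,"tz":0,"rx":0,"ry":0,"rz":0,"gripper":1},{"tx":0,"ty":0,"tz":0,"rx":0,"ry":0,"rz":0,"gripper":1}]}}

```text
t: 11.98
tool_pos: [0.4364, 0.303, 0.0775]
tcp_rot: [0.0, 0.109, 0.994, 0.001]
wrist_force: [-0.6, 0.7, 5.8]
grip_width: 0.006
gripper_force: 2.9
```

Request:
{"api": "step_arm", "payload": {"deltas": [{"tx":0,"ty":0,"tz":0.07,"rx":0,"ry":0,"rz":0,"gripper":1},{"tx":0,"ty":0,"tz":0.07,"rx":0,"ry":0,"rz":0,"gripper":1},{"tx":0,"ty":0,"tz":0,"rx":0,"ry":0,"rz":0,"gripper":1},{"tx":0,"ty":0,"tz":0,"rx":0,"ry":0,"rz":0,"gripper":1},{"tx":0,"ty":0,"tz":0,"rx":0,"ry":0,"rz":0,"gripper":1},{"tx":0,"ty":0,"tz":0,"rx":0,"ry":0,"rz":0,"gripper":1},{"tx":0,"ty":0,"tz":0,"rx":0,"ry":0,"rz":0,"gripper":1},{"tx":0,"ty":0,"tz":0,"rx":0,"ry":0,"rz":0,"gripper":1}]}}

```text
t: 12.65
tool_pos: [0.4366, 0.3029, 0.0736]
tcp_rot: [0.001, 0.109, 0.994, 0.001]
wrist_force: [-0.4, -0.3, 7.5]
grip_width: 0.006
gripper_force: 3.4
```

```bash
python3 - <<'E'
from plan import *
s=bot.snapshot("side")[:,:,::-1].copy();f=[]
for _ in range(6): bot.snapshot("top");f.append(bot.get_obs()["wrist_force"][2])
p,R,o=cur();print(p,o["t"],np.mean(f),f)
mosaic("pics/m7.png",[((0,0),tile(s,260,280,110,115,4)),((440,0),tile(s,270,195,90,95,4))])
E
```

```text
[0.43662062 0.30288571 0.0736341 ] 13.0 6.922976489655539 [np.float64(6.7184598386115475), np.float64(7.158417254668693), np.float64(6.654235212219185), np.float64(6.93095927453056), np.float64(6.6130143555869445), np.float64(7.462773002316307)]
```

View pics/m7.png

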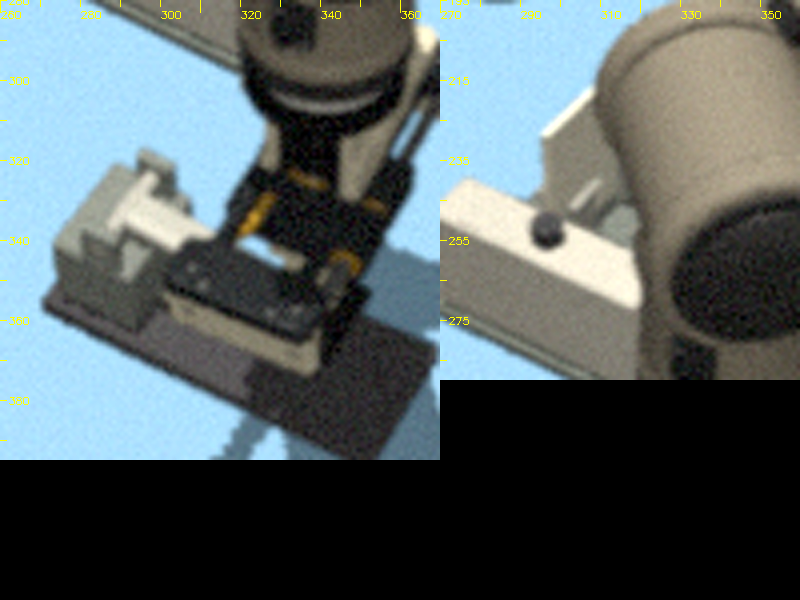

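The force is 6.9 N at about 11–12 mm of travel, which is half-way. The paddle is held under the fingers at about (335,360), and the plate's visible part at (295–305,220) hasn't moved. Handing in.

```bash
python3 -c "
from workcell import bot
print(bot.close_job())"
```

```text
the job is handed in; nothing more can be done
None
```

I handed the job in with the white plate standing released in the dryer's empty slot and the shut fingertips holding the paddle about half-way (about 6.9 N, 11–12 mm down); the hand-in returned no verdict.

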